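Assemble a membrane-filtration unit on its vacuum flask

ROBOT

A 7-joint arm with a two-finger parallel gripper is mounted at the origin on the work surface. World frame = base frame: x ahead of the robot, y to its left, z up, the work surface at z = 0. Lengths are in m, angles in rad, forces in N, time in s.
With the tool pointing down it reaches from about 0.4 to 0.9 m from the base axis. Payload 5.5 kg.
Tool frame: the origin (TCP) lies where the fingers leave the gripper's body, on its centre line; the fingertips stand 66 mm ahead of it and the grasp point (between the pads) lies 47 mm ahead of it (finger_overhang is the distance from the TCP to the fingertips, in m); y points along the fingers, x is the direction in which the jaws open and shut, and the axes are right-handed (so a half turn about y gives the same grasp; the last joint's range is limited). The gripper opens to 92 mm and grips with 3 to 60 N. Pads are 19 mm wide; open, the fingers measure 130 mm over their backs; the gripper's body (75 mm by 190 mm) begins 47 mm behind the grasp point.
Start: joints at [0.263, 0.501, -0.427, 1.55, 0.221, 1.138, -0.21], TCP at [0.65, 0, 0.292] pointing down, gripper open.
Joint ranges: [-2.88, 2.88], [-0.31, 2.03], [-1.54, 1.56], [0.2, 2.42], [-1.41, 4.55], [0.19, 2.02], [-2.57, 2.57]. Speed limits (rad/s): [2.57, 2.57, 3.14, 3.14, 3.14, 3.14, 3.14].

INTERFACE

Orientations are given as a unit quaternion [x, y, z, w].
In Python, from bench import observe, get_image, camera_model, hand_in, finger_overhang gives the robot as it stands. The module is installed in compiled form; this text tells all that it offers.
- The arm moves only by the tool send_rows, never from a script. Its argument "targets" is a list that holds one entry, the list of rows, each a list of 6 numbers: the shift along the tool's x, y, z in units of 30 mm (1.0 is 30 mm), then the turn, a rotation vector about the tool's x, y, z in units of 5 degrees (1.0 is 5 degrees). A call has 1 to 12 rows; each row shifts and turns the pose as measured when the row begins, along the tool's axes as they then stand; what a row does not reach is not made up. A row lasts 1/8 s, in which the tool goes at most 62.5 mm and 10.7 degrees, less where a joint would pass 70% of its speed; a pose out of reach is approached as far as the arm can. A call is refused whole if a number of a shift passes 1 or a number of a turn 1, either way. A call with a gripper value outside its range is refused whole. "fingers" is the closure, from -1 (fully open) to 1 (shut), set as the call begins (left out, the last holds). The fingers move at their own pace and stop on an object; the grip force is fixed at half the most. Time passes only in rows, so rows that do not move let the fingers close. It gives the time, the measured TCP pose, the force and the opening at its end, in the units of the state.
- observe(): the state, without advancing time (a new reading comes with each control period).
- get_image(name): name is "scene" or "side" or "wrist"; returns the picture (420x560x3 uint8, red, green, blue); there is no depth.
- camera_model(name): a dict with "camera_matrix" (3x3 intrinsics, pixels), "rvec" (rotation vector, rad) and "tvec" (3), from world to camera coordinates, as OpenCV has them. Camera axes: x right, y down, z forward; pixel columns grow to the right and rows downward; lengths in m; the calibration is good to about 2 mm. A picture is of the moment at which its call begins: read the wrist's pose just before it. camera_model takes no time and is no camera call; for the wrist camera it gives the pose at the moment of the call.
- hand_in(): hands the job in, once; it reports no verdict.
The state is a dict: "t": time; "joint_pos": joint angles; "joint_vel": joint speeds; "effort": joint torques, N m; "position": TCP position; "tool_rot": TCP orientation; "contact_force": force on the tool from outside, world axes, zero at the start; "ft_torque": the same for the moment, N m; "grip_width": finger opening in m.
Only numpy, scipy, OpenCV 4.12 (cv2) and the standard library are available. Lean on these libraries where they do the work, as an engineer would, in place of code of your own. Each camera call takes 0.05 s, during which the arm holds its last target. There are 200 camera calls.

TASK

Assemble the membrane filter unit on the glass vacuum flask, building up from the bottom one piece at a time: first the filter head, its rubber stopper fully down in the flask's neck; then the perforated support disc, seated in the head; then the funnel, square over the disc; last the lid on the funnel. Lower each piece gently, without dropping or ramming it (the flask is glass), and leave the beaker, the dropper bottle and the slide box where they stand.

Things in the scene. Friction and masses are not known exactly. Their poses are not given: they have to be found in the camera images.
- flask: Clear glass conical vacuum flask, 130 mm high, held fast in a black weight ring 114 mm across, 14 mm high. 90 mm across at the foot; upright neck from 90 to 130 mm height, 50 mm outside, bore 40 mm, 40 mm deep, open at the top. A glass hose barb, 11 mm thick, sticks out along +x to 50 mm from the axis at 104 mm height. Origin: on the axis at table level, z up.
- filter_head: Filter head: round steel head 60 mm across, 18 mm high, on a black rubber stopper 28 mm high that tapers from 36 to 30 mm at its bottom. Stands on the stopper. Open well in its top, 36 mm across, 11 mm deep. Origin: centre of the stopper's bottom, z up. In place the head's underside (z = 28 mm) rests on the neck's rim, origin 102 mm above the flask's. 250 g.
- support_disc: Support disc: steel disc 47 mm across, 6 mm thick, with small dark perforations, on a round spigot 29 mm across, 8 mm high; it stands on the spigot, the disc's edge 8 to 14 mm above the table. Origin: centre of the spigot's bottom, z up. In place the spigot is in the head's well, the disc flat on the head's top, origin 38 mm above the head's origin. 60 g.
- funnel: Funnel: upright steel tube 62 mm outside, 70 mm high, bore 56 mm, open at the top; near the bottom a ledge narrows the bore to 36 mm. Under the ledge a skirt, 5 mm deep, bore 52 mm (55 mm in the lowest 2 mm), fits round the support disc. Origin: centre of its bottom, z up. In place the ledge rests on the disc's top, origin 9 mm above the disc's origin. 160 g.
- lid: Lid: round steel plate 66 mm across, 4 mm thick; on it a black knob 20 mm across, 20 mm high; under it a spigot 50 mm across, 6 mm deep, that enters the funnel. Stands on the spigot, knob up. Origin: centre of the spigot's bottom, z up (plate 6 to 10 mm, knob 10 to 30 mm). In place the plate rests on the funnel's rim, origin 64 mm above the funnel's. 90 g.
- beaker: Bystander: empty glass beaker, 68 mm across, 92 mm high, standing. Loose, light. Origin: centre of its underside.
- dropper_bottle: Bystander: small amber glass bottle with a black cap, 38 mm across, 85 mm high, standing. Loose, light, easily tipped. Origin: centre of its underside.
- slide_box: Bystander: grey plastic box for microscope slides, 87 by 62 mm and 32 mm high, lying flat and loose. Origin: centre of its underside; x along its length.
There are look-alikes about, which are no part of the job. Leave any brown or red look-alike of the support_disc alone.

How it is judged:
By the outcome, as a careful person would: the job done as asked, in the order asked, and still so for the second after the job is handed in, with the robot touching nothing.
It also fails if it takes over 128 s, if anything falls off the work surface, if the arm or the gripper's body presses on something with over 40 N, if the wrist force passes 120 N, or if a joint passes its speed limit or range.

## Working session

There is one attempt and no reset: what is moved stays moved. The work goes in short steps, Python scripts to look and compute and a tool call to move; the robot and the scene stay as the last step left them, time stands still between calls to the robot, and variables do not carry over. Pictures are saved under pics/ and viewed, about 12 in all and at most 16, crops included, and the job is handed in when it is done.

Besides the shell and the picture viewer there is one more tool, called after "Call:" as name(argument=value, ...) on one line, values as JSON. send_rows: Moves the arm, as the interface text tells. Its arguments: {"type":"object","properties":{"targets":{"type":"array"},"fingers":{"type":"number"}},"required":["targets"]}

```bash
mkdir -p pics
cat > h.py <<'E'
import numpy as np, cv2
from bench import observe,get_image,camera_model,hand_in
from scipy.spatial.transform import Rotation as R
def ray(cam,u,v,z,cm=None):
    m=cm or camera_model(cam);K=np.array(m["camera_matrix"]);r=R.from_rotvec(np.ravel(m["rvec"])).as_matrix();t=np.ravel(m["tvec"])
    d=r.T@np.linalg.inv(K)@[u,v,1];c=-r.T@t
    return c+d*(z-c[2])/d[2]
def proj(cam,p):
    m=camera_model(cam)
    return cv2.projectPoints(np.array(p,float).reshape(-1,3),np.ravel(m["rvec"]).astype(float),np.ravel(m["tvec"]).astype(float),np.array(m["camera_matrix"]),None)[0].reshape(-1,2)
def save(cam,n,crop=None,k=1):
    im=get_image(cam)
    cv2.imwrite(f"pics/raw_{n}.png",im[:,:,::-1])
    if crop: x0,y0,x1,y1=crop; im=im[y0:y1,x0:x1]
    im=cv2.resize(im,None,fx=k,fy=k,interpolation=cv2.INTER_CUBIC)
    cv2.imwrite(f"pics/{n}.png",im[:,:,::-1])
E
python3 - <<'E'
from h import *
s=observe();print(s)
for c in("scene","side","wrist"):
    m=camera_model(c);r=R.from_rotvec(np.ravel(m["rvec"])).as_matrix();print(c,m["camera_matrix"],-r.T@np.ravel(m["tvec"]),r[2])
a=get_image("scene");b=get_image("side");c=get_image("wrist")
for n,i in zip("abc",(a,b,c)): cv2.imwrite(f"pics/{n}0.png",i[:,:,::-1])
E
```

```text
{'t': 0.0, 'joint_pos': array([ 0.26324645,  0.50186559, -0.42678337,  1.55144198,  0.22083757,
        1.1383313 , -0.21031164]), 'joint_vel': array([-1.41183949e-03,  9.37055349e-04, -7.31891273e-05, -7.75444180e-05,
       -2.51592781e-04, -1.07914724e-03,  5.06605968e-04]), 'effort': array([-1.62834690e-04, -5.66597199e+01, -5.81602022e+00, -2.79113513e+01,
       -6.85700797e-02,  3.08415934e-02,  1.78752666e-04]), 'position': array([ 6.49420669e-01, -9.50388726e-05,  2.91169775e-01]), 'tool_rot': array([-7.07096492e-01,  6.98928968e-04,  7.01822887e-04,  7.07116377e-01]), 'contact_force': array([ 0.60337098,  0.91021528, -0.23829631]), 'ft_torque': array([ 0.01646964,  0.01340066, -0.02295051]), 'grip_width': 0.09167533891312481}
scene [[472.6461251    0.         275.60017977]
 [  0.         472.6461251  209.6022087 ]
 [  0.           0.           1.        ]] [ 1.09087789 -0.24929486  0.79270499] [-0.58434381  0.24903863 -0.77234842]
side [[541.37886695   0.         273.7823663 ]
 [  0.         541.37886695 206.42942122]
 [  0.           0.           1.        ]] [ 0.19790326 -0.91642729  0.69366144] [ 0.25766089  0.79089713 -0.55506089]
wrist [[350.78698776   0.         284.06772371]
 [  0.         350.78698776 207.17034645]
 [  0.           0.           1.        ]] [0.65009416 0.08409758 0.38404572] [-0.0027259  -0.3079556  -0.95139683]
```

View pics/a0.png

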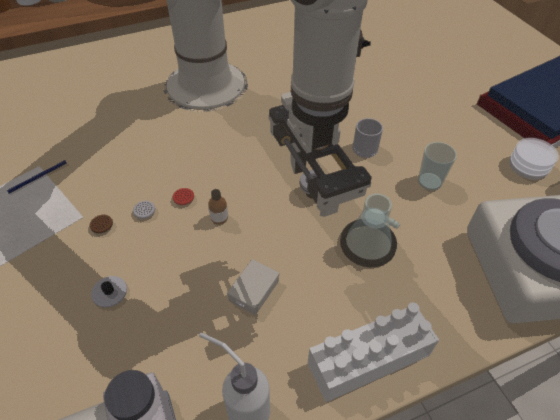

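View pics/b0.png

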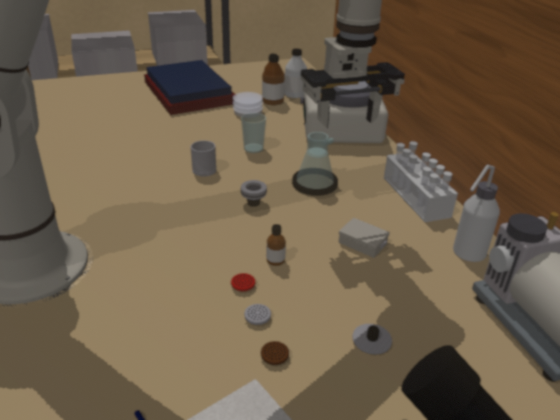

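Run:
```python
import cv2
a=cv2.imread("pics/a0.png");b=cv2.imread("pics/b0.png")
cv2.imwrite("pics/a1.png",cv2.resize(a[100:320,70:470],None,fx=2,fy=2,interpolation=3))
cv2.imwrite("pics/b1.png",cv2.resize(b[130:380,180:410],None,fx=2.4,fy=2.4,interpolation=3))
```

```text
(no output)
```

View pics/a1.png

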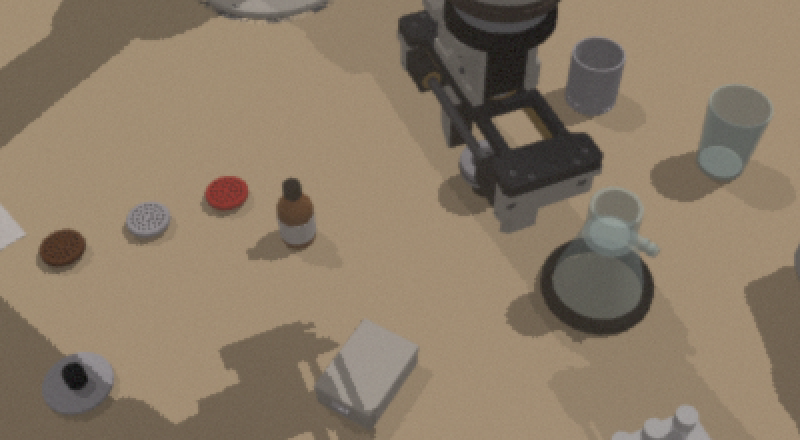

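View pics/b1.png

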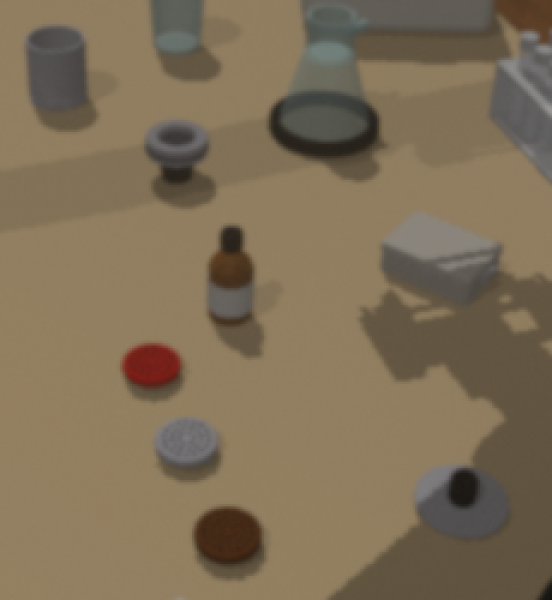

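Run:
```python
from h import *
for n,s,d,z in [("flask",(616,208),(332,17),.13),("funnel",(597,57),(57,41),.07),("disc",(148,216),(187,438),.014),("lid",(79,384),(463,500),.01),("head",None,(177,141),.046),("bottle_cap",(292,184),(232,230),.085),("beakerbase",(720,163),(178,42),0),("box",(368,365),(440,245),.032),("red",(227,192),(152,366),.014),("brown",(63,246),(228,535),.014)]:
    print(n,[ray(c,p[0]/k+o[0],p[1]/k+o[1],z)[:2].round(4) for c,p,k,o in(("scene",s,2,(70,100)),("side",d,2.4,(180,130))) if p])
s=observe();print(R.from_quat(s["tool_rot"]).as_matrix().round(3))
```

```text
flask [array([0.6508, 0.1423]), array([0.6461, 0.1365])]
funnel [array([0.4053, 0.2756]), array([0.3993, 0.271 ])]
disc [array([ 0.3874, -0.2555]), array([ 0.3874, -0.2592])]
lid [array([ 0.5608, -0.3619]), array([ 0.5568, -0.367 ])]
head [array([0.4763, 0.0875])]
bottle_cap [array([ 0.4668, -0.1129]), array([ 0.4658, -0.1148])]
beakerbase [array([0.5528, 0.3632]), array([0.5548, 0.3656])]
box [array([ 0.6603, -0.1092]), array([ 0.655 , -0.1148])]
red [array([ 0.3875, -0.1683]), array([ 0.3826, -0.1767])]
brown [array([ 0.3928, -0.3463]), array([ 0.3889, -0.354 ])]
[[ 1.    -0.001 -0.   ]
 [ 0.     0.     1.   ]
 [-0.001 -1.     0.   ]]
```

View pics/c0.png

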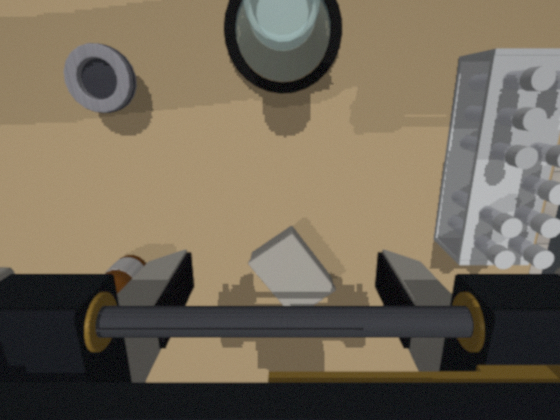

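Call:
send_rows(targets=[[[-0.96, 0, 0.49, 0, 0, 0], [-0.96, 0, 0.49, 0, 0, 0], [-0.96, 0, 0.49, 0, 0, 0], [-0.96, 0, 0.49, 0, 0, 0], [-0.96, 0, 0.49, 0, 0, 0], [-0.96, 0, 0.49, 0, 0, 0], [0, 0, 0, 0, 0, 0], [0, 0, 0, 0, 0, 0]]], fingers=-1)

```text
t: 1.15
position: [0.4705, 0.0899, 0.2893]
tool_rot: [0.707, -0.002, -0.001, -0.707]
contact_force: [-0.1, -0.4, 0.2]
grip_width: 0.0919
```

Run:
```python
from h import *
s=observe();print(s["t"],s["position"],R.from_quat(s["tool_rot"]).as_matrix().round(3).tolist())
save("wrist","w1",(140,80,440,320),2.5)
p=proj("wrist",[[.476,.0875,.046],[.648,.139,.13]]);print(p,(p-[140,80])*2.5)
np.save("cm.npy",camera_model("wrist"),allow_pickle=True)
```

```text
1.15 [0.47052193 0.08987271 0.2892704 ] [[1.0, -0.005, 0.001], [-0.001, -0.001, 1.0], [-0.005, -1.0, -0.001]]
[[290.7940515  185.70764034]
 [534.44370221 145.11316734]] [[376.98512874 264.26910086]
 [986.10925553 162.78291835]]
```

View pics/w1.png

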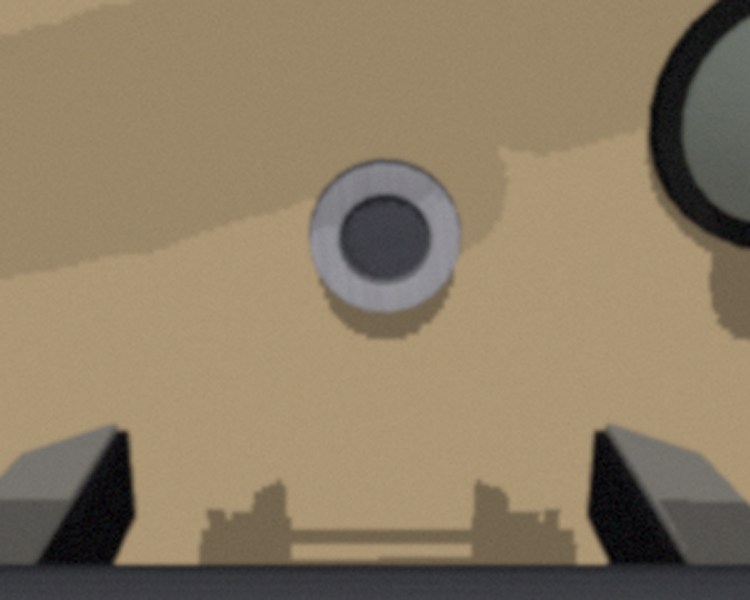

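Run:
```python
from h import *
print(ray("wrist",140+385/2.5,80+236/2.5,.046))
# flask rim / ring? ring outer left edge seen; use ring centre later
```

```text
[0.47907892 0.09889175 0.046     ]
```

Run:
```python
from h import *
s=observe();M=R.from_quat(s["tool_rot"]).as_matrix()
for x in(-46,46):
  for y in (28,66):
    for z in(-9.5,9.5): print(x,y,z,(proj("wrist",s["position"]+M@np.array([x,y,z])/1e3)-[140,80])*2.5)
print(ray("wrist",140+385/2.5,80+236/2.5,.046))
save("scene","s2",(230,90,450,270),3)
for c in("scene","side"): print(c,proj(c,[[.479,.099,.046],[.476,.0875,.046]]))
```

```text
-46 28 -9.5 [[ 77.59193359 634.12868047]]
-46 28 9.5 [[ 65.58023752 532.67100051]]
-46 66 -9.5 [[134.50668716 513.59821106]]
-46 66 9.5 [[126.90109204 429.15114459]]
46 28 -9.5 [[638.59652611 634.34166902]]
46 28 9.5 [[650.3836348  532.83150364]]
46 66 -9.5 [[582.81548384 513.71237798]]
46 66 9.5 [[590.27913534 429.22857682]]
[0.47907892 0.09889175 0.046     ]
scene [[312.88168788 179.10350516]
 [307.47428624 179.69458221]]
side [[253.52805431 186.01088817]
 [253.61135418 188.7627361 ]]
```

View pics/s2.png

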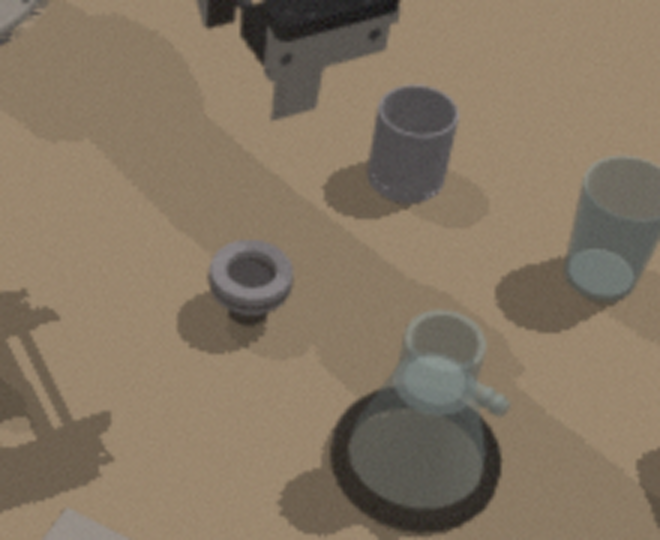

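Call:
send_rows(targets=[[[0.32, 0, 0.34, 0, 0, 0], [0, 0.95, 0, 0, 0, 0], [0, 0.95, 0, 0, 0, 0], [0, 0.95, 0, 0, 0, 0], [0, 0.95, 0, 0, 0, 0], [0, 0.9, 0, 0, 0, 0], [0, 0, 0, 0, 0, 0]]])

```text
t: 2.12
position: [0.4892, 0.1036, 0.1435]
tool_rot: [-0.706, 0.002, -0.002, 0.709]
contact_force: [-0.8, 0.6, -0.4]
grip_width: 0.0917
```

Run:
```python
from h import *
save("wrist","w2",(140,80,440,320),2.5)
s=observe();M=R.from_quat(s["tool_rot"]).as_matrix();print(M.round(3).tolist(),s["position"])
```

```text
[[1.0, 0.002, 0.006], [-0.006, 0.005, 1.0], [0.002, -1.0, 0.005]] [0.49012436 0.10394001 0.14469374]
```

View pics/w2.png

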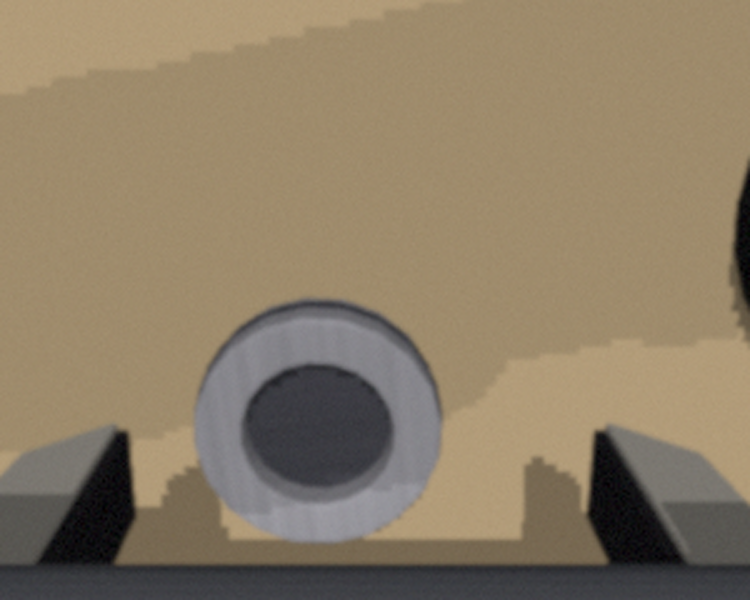

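```bash
cat >> h.py <<'E'
def go(x,y,z):
    s=observe();M=R.from_quat(s["tool_rot"]).as_matrix()
    print("pos",s["position"].round(4),"rows",(M.T@(np.array([x,y,z])-s["position"])/.03).round(2),"turn", (np.degrees((R.from_quat(s["tool_rot"]).inv()*R.from_quat([-.70710678,0,0,.70710678])).as_rotvec())/5).round(2),"t",s["t"],"F",s["contact_force"].round(1))
E
python3 - <<'E'
from h import *
p=ray("wrist",140+318/2.5,80+427/2.5,.046);print(p)
go(p[0],p[1],.084)
E
```

```text
[0.48051386 0.09921215 0.046     ]
pos [0.4901 0.1039 0.1447] rows [-0.32  2.02 -0.17] turn [-0.06 -0.07  0.02] t 2.175 F [ 0.6 -0.7 -0.2]
```

Call:
send_rows(targets=[[[-0.32, 0, -0.17, -0.06, -0.07, 0.02], [0, 0.5, 0, 0, 0, 0], [0, 0.5, 0, 0, 0, 0], [0, 0.5, 0, 0, 0, 0], [0, 0, 0, 0, 0, 0], [0, 0, 0, 0, 0, 0]]])

```text
t: 2.92
position: [0.4824, 0.0991, 0.099]
tool_rot: [-0.707, -0.002, -0.002, 0.707]
contact_force: [0.8, -0.2, 1.0]
grip_width: 0.0915
```

```bash
python3 -c "
from h import *
go(.4805,.0992,.084)"
```

```text
pos [0.4824 0.0991 0.099 ] rows [-0.06  0.5   0.  ] turn [-0.   -0.    0.06] t 2.925 F [ 0.8 -0.2  1. ]
```

Call:
send_rows(targets=[[[-0.06, 0.3, 0, 0, 0, 0.06], [0, 0.2, 0, 0, 0, 0], [0, 0, 0, 0, 0, 0], [0, 0, 0, 0, 0, 0]]])

```text
t: 3.42
position: [0.481, 0.0992, 0.0834]
tool_rot: [-0.707, -0.0, -0.0, 0.707]
contact_force: [0.1, 0.5, 0.2]
grip_width: 0.0919
```

Call:
send_rows(targets=[[[0, 0, 0, 0, 0, 0], [0, 0, 0, 0, 0, 0], [0, 0, 0, 0, 0, 0], [0, 0, 0, 0, 0, 0], [0, 0, 0, 0, 0, 0], [0, 0, 0, 0, 0, 0]]], fingers=1)

```text
t: 4.18
position: [0.481, 0.0992, 0.0839]
tool_rot: [-0.707, -0.0, -0.0, 0.707]
contact_force: [0.0, -0.2, -0.1]
grip_width: 0.0593
```

Call:
send_rows(targets=[[[0, -0.3, 0, 0, 0, 0], [0, -0.8, 0, 0, 0, 0], [0, -0.9, 0, 0, 0, 0], [0, -0.9, 0, 0, 0, 0], [0, -0.9, 0, 0, 0, 0], [0, -0.9, 0, 0, 0, 0], [0, -0.9, 0, 0, 0, 0], [0, -0.9, 0, 0, 0, 0], [0, -0.5, 0, 0, 0, 0], [0, 0, 0, 0, 0, 0]]])

```text
t: 5.42
position: [0.4788, 0.0989, 0.3027]
tool_rot: [0.707, 0.0, -0.001, -0.707]
contact_force: [-1.0, -0.2, -2.1]
grip_width: 0.0593
```

```bash
python3 -c "
from h import *
go(.65,.143,.29)"
```

```text
pos [0.4788 0.0989 0.3027] rows [5.71 0.42 1.46] turn [ 0.01  0.01 -0.01] t 5.425 F [-1.  -0.2 -2.1]
```

Call:
send_rows(targets=[[[0.95, 0, -0.1, 0, 0, 0], [0.95, 0, -0.1, 0, 0, 0], [0.95, 0, -0.1, 0, 0, 0], [0.95, 0, -0.1, 0, 0, 0], [0.95, 0, -0.1, 0, 0, 0], [0.95, 0, 0, 0, 0, 0], [0, 0, 0, 0, 0, 0], [0, 0, 0, 0, 0, 0]]])

```text
t: 6.42
position: [0.6486, 0.0824, 0.2879]
tool_rot: [0.708, -0.007, -0.008, -0.706]
contact_force: [-0.0, -0.5, -1.0]
grip_width: 0.0591
```

Run:
```python
from h import *
save("wrist","w3",(160,0,440,300),2)
go(.65,.143,.29)
print((proj("wrist",[.65,.143,.13])-[160,0])*2, (proj("wrist",[.65,.143,0])-[160,0])*2)
```

```text
pos [0.6485 0.0822 0.2879] rows [ 0.05 -0.08  2.03] turn [ 0.05  0.03 -0.24] t 6.475 F [-0.1  0.3 -2.4]
[[261.63562629 255.40757054]] [[262.55181512 231.47378534]]
```

View pics/w3.png

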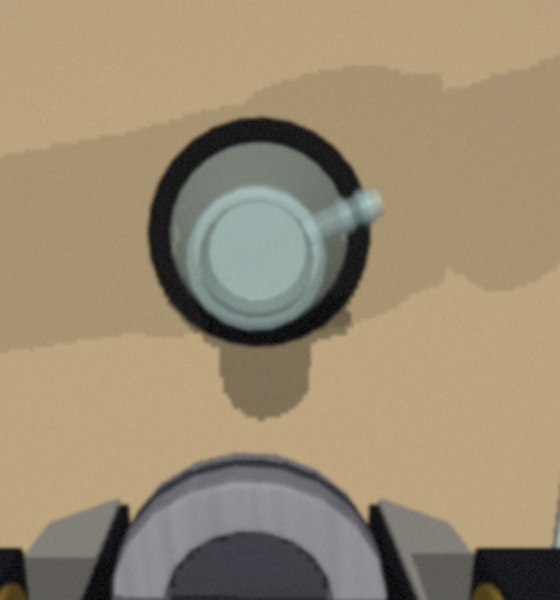

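Run:
```python
from h import *
print(ray("wrist",160+257/2,257/2,.13),ray("wrist",160+260/2,232/2,.012))
s=observe();M=R.from_quat(s["tool_rot"]).as_matrix()
print((proj("wrist",s["position"]+M@np.array([[0,.038,0],[-.03,.038,0],[.03,.038,0],[0,.038,.03]]).T.T[0])-[160,0])*2)
for q in([0,.038,0],[-.03,.056,0],[.03,.056,0],[0,.038,.03]): print(q,(proj("wrist",s["position"]+M@np.array(q))-[160,0])*2)
```

```text
[0.64838271 0.14244768 0.13      ] [0.64872645 0.14348485 0.012     ]
[[246.5108981  599.73399469]]
[0, 0.038, 0] [[246.5108981  599.73399469]]
[-0.03, 0.056, 0] [[121.16773021 557.55619729]]
[0.03, 0.056, 0] [[372.35181559 557.60317831]]
[0, 0.038, 0.03] [[246.36540221 470.06984072]]
```

Call:
send_rows(targets=[[[0, 0, 0.7, 0.05, 0.03, -0.24], [0, 0, 0.7, 0, 0, 0], [0, 0, 0.63, 0, 0, 0], [0, 0.6, 0, 0, 0, 0], [0, 0.6, 0, 0, 0, 0], [0, 0.4, 0, 0, 0, 0], [0, 0, 0, 0, 0, 0], [0, 0, 0, 0, 0, 0]]])

```text
t: 7.48
position: [0.6459, 0.148, 0.2353]
tool_rot: [0.707, 0.0, -0.001, -0.707]
contact_force: [0.5, -0.1, -1.9]
grip_width: 0.0587
```

Run:
```python
from h import *
go(.6482,.1435,.186)
save("scene","s3",(300,90,450,280),3)
p=proj("scene",[[.6485,.143,.13],[.6485,.143,.148]]);print((p-[300,90])*3)
```

```text
pos [0.6459 0.148  0.2353] rows [ 0.08  1.64 -0.15] turn [ 0.01  0.02 -0.02] t 7.475 F [ 0.5 -0.1 -1.9]
[[233.00079768 339.04436741]
 [237.99053696 319.74194802]]
```

View pics/s3.png

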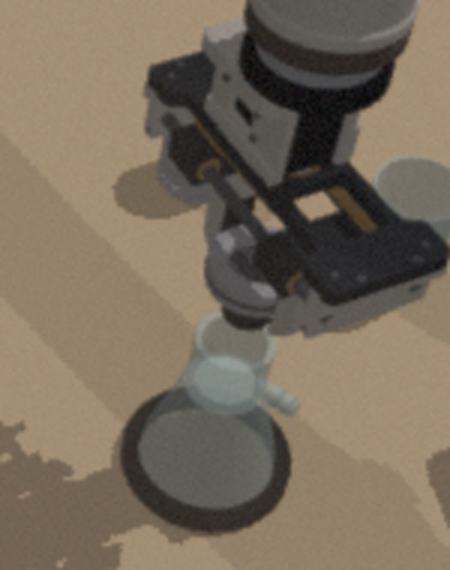

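Call:
send_rows(targets=[[[0.08, 0, -0.15, 0, 0, 0], [0, 0, 0, 0, 0, 0], [0, 0.3, 0, 0, 0, 0], [0, 0, 0, 0, 0, 0]]])

```text
t: 8.02
position: [0.6494, 0.1424, 0.2272]
tool_rot: [0.707, 0.0, 0.0, -0.707]
contact_force: [-0.3, -0.6, -2.2]
grip_width: 0.059
```

```bash
python3 -c "
from h import *
go(.6482,.1435,.186)"
```

```text
pos [0.6494 0.1424 0.2272] rows [-0.04  1.37  0.04] turn [ 0.01 -0.    0.01] t 8.025 F [-0.3 -0.6 -2.2]
```

Call:
send_rows(targets=[[[-0.03, 0.2, 0.04, 0, 0, 0], [0, 0.2, 0, 0, 0, 0], [0, 0.2, 0, 0, 0, 0], [0, 0.2, 0, 0, 0, 0], [0, 0, 0, 0, 0, 0]]])

```text
t: 8.65
position: [0.6481, 0.1441, 0.2009]
tool_rot: [0.707, 0.0, -0.0, -0.707]
contact_force: [0.7, 0.3, -1.1]
grip_width: 0.0591
```

```bash
python3 -c "
from h import *
go(.6482,.1435,.186)"
```

```text
pos [0.6481 0.1441 0.2009] rows [ 0.    0.5  -0.02] turn [0.01 0.01 0.  ] t 8.65 F [ 0.7  0.3 -1.1]
```

Going in freely (stopper bottom at 0.117, below the rim).

Call:
send_rows(targets=[[[0, 0.15, -0.01, 0, 0, 0], [0, 0.12, 0, 0, 0, 0], [0, 0.1, 0, 0, 0, 0], [0, 0.06, 0, 0, 0, 0], [0, 0, 0, 0, 0, 0]]])

```text
t: 9.28
position: [0.6483, 0.1437, 0.1874]
tool_rot: [0.707, 0.0, 0.0, -0.707]
contact_force: [-0.6, -1.0, -3.2]
grip_width: 0.059
```

```bash
python3 -c "
from h import *
go(.6482,.1435,.186)"
```

```text
pos [0.6483 0.1437 0.1874] rows [-0.    0.05 -0.01] turn [0.   0.01 0.01] t 9.275 F [-0.6 -1.  -3.2]
```

Call:
send_rows(targets=[[[0, 0.05, 0, 0, 0, 0], [0, 0.03, 0, 0, 0, 0], [0, 0, 0, 0, 0, 0]]])

```text
t: 9.65
position: [0.6486, 0.1439, 0.186]
tool_rot: [0.707, 0.001, 0.0, -0.707]
contact_force: [-0.0, -0.7, -2.0]
grip_width: 0.0596
```

Call:
send_rows(targets=[[[0, 0.04, 0, 0, 0, 0], [0, 0, 0, 0, 0, 0], [0, 0, 0, 0, 0, 0]]])

```text
t: 10.02
position: [0.6488, 0.1439, 0.186]
tool_rot: [0.707, 0.001, 0.001, -0.707]
contact_force: [-1.2, 0.1, 0.3]
grip_width: 0.0592
```

Call:
send_rows(targets=[[[0, 0.02, 0, 0, 0, 0], [0, 0, 0, 0, 0, 0]]])

```text
t: 10.28
position: [0.6488, 0.144, 0.186]
tool_rot: [0.707, 0.001, 0.001, -0.707]
contact_force: [-1.6, 0.7, 0.5]
grip_width: 0.0589
```

Call:
send_rows(targets=[[[0, 0, 0, 0, 0, 0], [0, 0, 0, 0, 0, 0], [0, 0, 0, 0, 0, 0], [0, 0, 0, 0, 0, 0], [0, 0, 0, 0, 0, 0], [0, 0, 0, 0, 0, 0]]], fingers=-1)

```text
t: 11.02
position: [0.6495, 0.1442, 0.1855]
tool_rot: [-0.707, -0.002, -0.001, 0.707]
contact_force: [-0.0, -0.2, 0.1]
grip_width: 0.0918
```

Call:
send_rows(targets=[[[0, -0.4, 0, 0, 0, 0], [0, -0.8, 0, 0, 0, 0], [0, -0.9, 0, 0, 0, 0], [0, -0.9, 0, 0, 0, 0], [0, -0.5, 0, 0, 0, 0], [0, 0, 0, 0, 0, 0]]])

```text
t: 11.78
position: [0.6493, 0.1446, 0.2972]
tool_rot: [-0.707, -0.002, -0.002, 0.707]
contact_force: [-0.1, 0.3, 0.6]
grip_width: 0.0915
```

Run:
```python
from h import *
go(.387,-.2555,.29)
save("wrist","w4",(140,80,440,320),2)
print((proj("wrist",[[.6485,.143,.148]])-[140,80])*2)
```

```text
pos [0.6493 0.1446 0.2972] rows [ -8.76   0.18 -13.33] turn [-0.01  0.01  0.07] t 11.775 F [-0.1  0.3  0.6]
[[284.29440456 274.14790715]]
```

View pics/w4.png

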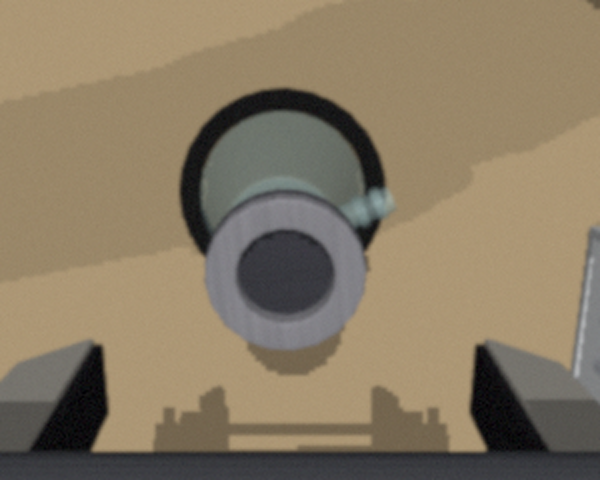

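Call:
send_rows(targets=[[[-0.62, 0, -0.95, 0, 0, 0.07], [-0.62, 0, -0.95, 0, 0, 0], [-0.62, 0, -0.95, 0, 0, 0], [-0.62, 0, -0.95, 0, 0, 0], [-0.62, 0, -0.95, 0, 0, 0], [-0.62, 0, -0.95, 0, 0, 0], [-0.62, 0, -0.95, 0, 0, 0], [-0.62, 0, -0.95, 0, 0, 0], [-0.62, 0, -0.95, 0, 0, 0], [-0.62, 0, -0.95, 0, 0, 0], [-0.62, 0, -0.95, 0, 0, 0]]])

```text
t: 13.2
position: [0.4313, -0.1766, 0.2829]
tool_rot: [-0.705, 0.007, 0.011, 0.709]
contact_force: [0.4, -0.3, 1.0]
grip_width: 0.0921
```

```bash
python3 -c "
from h import *
go(.387,-.2555,.26)"
```

```text
pos [ 0.4313 -0.1766  0.2829] rows [-1.47  0.78 -2.63] turn [-0.07  0.06 -0.29] t 13.2 F [ 0.4 -0.3  1. ]
```

Call:
send_rows(targets=[[[-0.5, 0.25, -0.88, -0.07, 0.06, -0.29], [-0.5, 0.25, -0.88, 0, 0, 0], [-0.47, 0.25, -0.87, 0, 0, 0], [0, 0, 0, 0, 0, 0], [0, 0, 0, 0, 0, 0]]])

```text
t: 13.82
position: [0.3807, -0.2585, 0.2551]
tool_rot: [-0.706, 0.004, 0.001, 0.709]
contact_force: [0.4, 0.8, -0.8]
grip_width: 0.0917
```

Run:
```python
from h import *
save("wrist","w5",(140,80,440,320),2)
go(.387,-.2555,.12)
print((proj("wrist",[[.387,-.2555,.014]])-[140,80])*2)
```

```text
pos [ 0.3805 -0.2586  0.2551] rows [0.25 4.5  0.09] turn [-0.04 -0.06 -0.09] t 13.875 F [-0.3 -0.5  0.5]
[[304.64004879 203.54779614]]
```

View pics/w5.png

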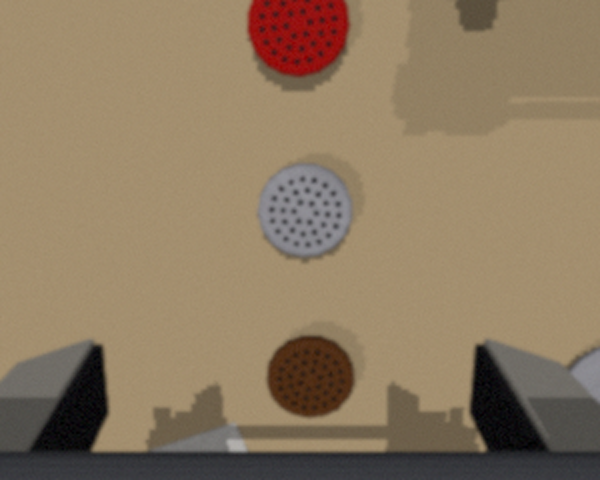

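Call:
send_rows(targets=[[[0.23, 0.5, 0, -0.04, -0.06, -0.09], [0, 0.8, 0, 0, 0, 0], [0, 0.9, 0, 0, 0, 0], [0, 0.9, 0, 0, 0, 0], [0, 0.9, 0, 0, 0, 0], [0, 0.5, 0, 0, 0, 0], [0, 0, 0, 0, 0, 0], [0, 0, 0, 0, 0, 0]]])

```text
t: 14.88
position: [0.3947, -0.2524, 0.1184]
tool_rot: [0.707, 0.007, -0.002, -0.707]
contact_force: [0.6, -0.6, -0.1]
grip_width: 0.0917
```

Run:
```python
from h import *
im=get_image("wrist");go(.3872,-.259,.0755)
cv2.imwrite("pics/raw_w6.png",im[:,:,::-1])
# steel disc blob near predicted spot: low saturation vs tan table
hsv=cv2.cvtColor(im,cv2.COLOR_RGB2HSV);m=(hsv[:,:,1]<45).astype(np.uint8)
p=proj("wrist",[.3872,-.259,.014])[0];print(p)
m=cv2.morphologyEx(m,cv2.MORPH_CLOSE,np.ones((7,7)))
n,l,st,c=cv2.connectedComponentsWithStats(m)
for i in range(1,n):
    if 300<st[i,4]<40000 and np.hypot(*(c[i]-p))<80: 
        q=st[i,:2]+st[i,2:4]/2;print(st[i],c[i],q,ray("wrist",*q,.013),ray("wrist",*c[i],.013))
```

```text
pos [ 0.3947 -0.2525  0.1185] rows [-0.26  1.43 -0.21] turn [0.   0.15 0.08] t 14.925 F [0.5 0.2 0.1]
[270.00110889 248.35108841]
[ 233  211   75   71 4223] [270.06582998 246.08098508] [270.5 246.5] [ 0.38747512 -0.25820882  0.013     ] [ 0.38720726 -0.25792982  0.013     ]
```

Call:
send_rows(targets=[[[-0.25, 0, -0.19, 0, 0.15, 0.08], [0, 0.5, 0, 0, 0, 0], [0, 0.5, 0, 0, 0, 0], [0, 0, 0, 0, 0, 0], [0, 0, 0, 0, 0, 0]]])

```text
t: 15.55
position: [0.3872, -0.2597, 0.0875]
tool_rot: [0.708, -0.0, 0.001, -0.706]
contact_force: [0.1, 0.2, -0.0]
grip_width: 0.0919
```

```bash
python3 -c "
from h import *
go(.3872,-.2583,.0757)"
```

```text
pos [ 0.3872 -0.2597  0.0875] rows [0.   0.39 0.05] turn [ 0.02 -0.02  0.02] t 15.55 F [ 0.1  0.2 -0. ]
```

Call:
send_rows(targets=[[[0, 0.25, 0.05, 0.02, -0.02, 0.02], [0, 0.14, 0, 0, 0, 0], [0, 0, 0, 0, 0, 0], [0, 0, 0, 0, 0, 0]]])

```text
t: 16.05
position: [0.3876, -0.258, 0.0752]
tool_rot: [0.707, 0.0, -0.0, -0.707]
contact_force: [-1.0, -0.2, -0.2]
grip_width: 0.0916
```

```bash
python3 -c "
from h import *
go(.3872,-.2583,.0757)"
```

```text
pos [ 0.3876 -0.258   0.0752] rows [-0.01 -0.02 -0.01] turn [0.   0.01 0.  ] t 16.05 F [-1.  -0.2 -0.2]
```

Call:
send_rows(targets=[[[0, -0.02, 0, 0, 0, 0], [0, 0, 0, 0, 0, 0], [0, 0, 0, 0, 0, 0], [0, 0, 0, 0, 0, 0], [0, 0, 0, 0, 0, 0], [0, 0, 0, 0, 0, 0], [0, 0, 0, 0, 0, 0], [0, 0, 0, 0, 0, 0]]], fingers=1)

```text
t: 17.05
position: [0.3878, -0.2583, 0.0763]
tool_rot: [0.707, 0.0, 0.0, -0.707]
contact_force: [0.3, 1.2, -0.4]
grip_width: 0.0446
```

Call:
send_rows(targets=[[[0, -0.3, 0, 0, 0, 0], [0, -0.8, 0, 0, 0, 0], [0, -0.9, 0, 0, 0, 0], [0, -0.9, 0, 0, 0, 0], [0, -0.9, 0, 0, 0, 0], [0, -0.9, 0, 0, 0, 0], [0, -0.9, 0, 0, 0, 0], [0, -0.9, 0, 0, 0, 0], [0, -0.5, 0, 0, 0, 0], [0, 0, 0, 0, 0, 0]]])

```text
t: 18.3
position: [0.3862, -0.2568, 0.2965]
tool_rot: [0.708, 0.001, -0.0, -0.707]
contact_force: [-0.6, 0.3, -1.2]
grip_width: 0.0448
```

```bash
python3 -c "
from h import *
save('wrist','w7',(190,150,380,300),3)
s=observe();M=R.from_quat(s['tool_rot']).as_matrix()
print((proj('wrist',np.array([s['position']+M@np.array(q) for q in([0,.0613,0],[-.0235,.0613,0],[.0235,.0613,0],[0,.0613,.0235])]))-[190,150])*3)
go(.649,.095,.29)"
```

```text
[[280.17896619 370.20895656]
 [136.89549443 370.18133985]
 [423.49780235 370.23658009]
 [280.05168935 236.60380903]]
pos [ 0.3859 -0.2566  0.2957] rows [ 8.79  0.18 11.7 ] turn [ 0.    0.02 -0.01] t 18.35 F [ 0.6  0.1 -1.8]
```

View pics/w7.png

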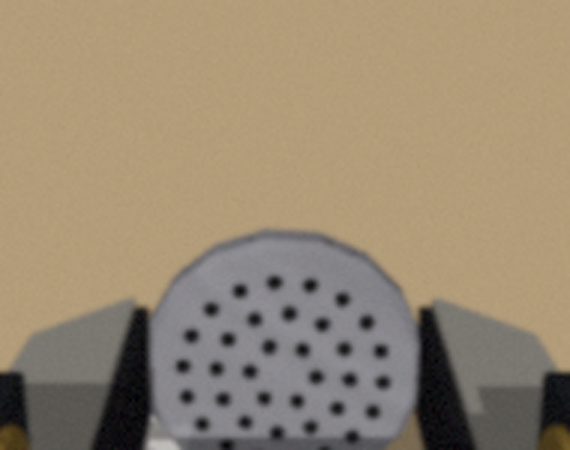

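Call:
send_rows(targets=[[[0.4, 0, 0.6, 0, 0, 0], [0.62, 0, 0.95, 0, 0, 0], [0.62, 0, 0.95, 0, 0, 0], [0.62, 0, 0.95, 0, 0, 0], [0.62, 0, 0.95, 0, 0, 0], [0.62, 0, 0.95, 0, 0, 0], [0.62, 0, 0.95, 0, 0, 0], [0.62, 0, 0.95, 0, 0, 0], [0.62, 0, 0.95, 0, 0, 0], [0.62, 0, 0.95, 0, 0, 0], [0.62, 0, 0.95, 0, 0, 0], [0.62, 0, 0.95, 0, 0, 0]]])

```text
t: 19.85
position: [0.599, 0.0824, 0.2743]
tool_rot: [-0.705, 0.013, 0.009, 0.709]
contact_force: [-0.5, -0.3, -0.6]
grip_width: 0.0445
```

```bash
python3 -c "
from h import *
go(.649,.144,.26)"
```

```text
pos [0.599  0.0824 0.2743] rows [1.67 0.44 2.06] turn [-0.08 -0.07 -0.37] t 19.85 F [-0.5 -0.3 -0.6]
```

Call:
send_rows(targets=[[[0.6, 0, 0.7, -0.08, -0.07, -0.37], [0.6, 0, 0.7, 0, 0, 0], [0.4, 0, 0.6, 0, 0, 0], [0, 0, 0, 0, 0, 0], [0, 0, 0, 0, 0, 0]]])

```text
t: 20.48
position: [0.6447, 0.1467, 0.263]
tool_rot: [0.707, -0.003, -0.007, -0.707]
contact_force: [1.0, -0.3, -1.0]
grip_width: 0.0445
```

```bash
python3 -c "
from h import *
go(.649,.144,.235)"
```

```text
pos [0.6447 0.1467 0.263 ] rows [ 0.16  0.93 -0.09] turn [ 0.01  0.06 -0.16] t 20.475 F [ 1.  -0.3 -1. ]
```

Call:
send_rows(targets=[[[0.15, 0, -0.09, 0, 0.06, -0.16], [0, 0.4, 0, 0, 0, 0], [0, 0.4, 0, 0, 0, 0], [0, 0, 0, 0, 0, 0], [0, 0, 0, 0, 0, 0]]])

```text
t: 21.1
position: [0.6484, 0.1401, 0.2361]
tool_rot: [0.708, -0.002, 0.001, -0.706]
contact_force: [-0.5, 0.1, -0.2]
grip_width: 0.0441
```

```bash
python3 -c "
from h import *
go(.649,.144,.2163)"
```

```text
pos [0.6484 0.1401 0.2361] rows [0.02 0.66 0.13] turn [ 0.03 -0.04 -0.02] t 21.1 F [-0.5  0.1 -0.2]
```

Call:
send_rows(targets=[[[0.02, 0, 0.13, 0.03, -0.04, -0.02], [0, 0.15, 0, 0, 0, 0], [0, 0, 0, 0, 0, 0], [0, 0, 0, 0, 0, 0]]])

```text
t: 21.6
position: [0.6495, 0.145, 0.2321]
tool_rot: [-0.707, -0.001, -0.0, 0.707]
contact_force: [0.1, 0.3, 0.3]
grip_width: 0.0443
```

```bash
python3 -c "
from h import *
go(.649,.144,.2163)"
```

```text
pos [0.6495 0.145  0.2321] rows [-0.02  0.53 -0.03] turn [-0.01  0.01  0.02] t 21.6 F [0.1 0.3 0.3]
```

Call:
send_rows(targets=[[[-0.02, 0.1, -0.03, 0, 0, 0.02], [0, 0.1, 0, 0, 0, 0], [0, 0.1, 0, 0, 0, 0], [0, 0.07, 0, 0, 0, 0], [0, 0.05, 0, 0, 0, 0], [0, 0, 0, 0, 0, 0], [0, 0, 0, 0, 0, 0]]])

```text
t: 22.48
position: [0.6488, 0.1438, 0.2185]
tool_rot: [-0.707, -0.0, 0.0, 0.707]
contact_force: [-0.6, 0.4, -1.3]
grip_width: 0.0444
```

```bash
python3 -c "
from h import *
go(.649,.144,.2163)"
```

```text
pos [0.6488 0.1438 0.2185] rows [0.01 0.07 0.01] turn [-0.01  0.   -0.  ] t 22.475 F [-0.6  0.4 -1.3]
```

Spigot is in the well freely; last 2 mm.

Call:
send_rows(targets=[[[0, 0.04, 0, 0, 0, 0], [0, 0.03, 0, 0, 0, 0], [0, 0.02, 0, 0, 0, 0], [0, 0, 0, 0, 0, 0], [0, 0, 0, 0, 0, 0]]])

```text
t: 23.1
position: [0.6491, 0.1439, 0.2165]
tool_rot: [-0.707, -0.0, -0.0, 0.707]
contact_force: [-0.7, 0.0, -0.1]
grip_width: 0.0443
```

```bash
python3 -c "
from h import *
go(.649,.144,.2163)"
```

```text
pos [0.6491 0.1439 0.2165] rows [-0.    0.01  0.  ] turn [-0.01  0.    0.01] t 23.1 F [-0.7  0.  -0.1]
```

Call:
send_rows(targets=[[[0, 0.03, 0, 0, 0, 0], [0, 0, 0, 0, 0, 0], [0, 0, 0, 0, 0, 0]]])

```text
t: 23.48
position: [0.6492, 0.144, 0.2165]
tool_rot: [-0.707, -0.001, -0.0, 0.707]
contact_force: [-0.3, -0.6, -0.0]
grip_width: 0.0447
```

Call:
send_rows(targets=[[[0, 0, 0, 0, 0, 0], [0, 0, 0, 0, 0, 0], [0, 0, 0, 0, 0, 0], [0, 0, 0, 0, 0, 0], [0, 0, 0, 0, 0, 0], [0, 0, 0, 0, 0, 0], [0, 0, 0, 0, 0, 0], [0, 0, 0, 0, 0, 0]]], fingers=-1)

```text
t: 24.48
position: [0.6493, 0.144, 0.2159]
tool_rot: [-0.707, -0.001, -0.0, 0.707]
contact_force: [-0.6, -0.1, -0.1]
grip_width: 0.0917
```

Call:
send_rows(targets=[[[0, -0.3, 0, 0, 0, 0], [0, -0.7, 0, 0, 0, 0], [0, -0.7, 0, 0, 0, 0], [0, -0.7, 0, 0, 0, 0], [0, 0, 0, 0, 0, 0], [0, 0, 0, 0, 0, 0]]])

```text
t: 25.22
position: [0.6501, 0.1446, 0.296]
tool_rot: [-0.706, -0.002, -0.002, 0.708]
contact_force: [1.2, -0.3, -1.0]
grip_width: 0.092
```

Run:
```python
from h import *
go(.4035,.2756,.26)
im=get_image("wrist");im2=get_image("scene")
p=proj("wrist",[[.649,.144,.154]])[0];q=proj("scene",[[.649,.144,.154]])[0];print(p,q, (p-[140,80])*1.6)
a=cv2.resize(im[80:320,140:440],None,fx=1.6,fy=1.6,interpolation=3);b=cv2.resize(im2[100:270,290:440],None,fx=2,fy=2,interpolation=3)
o=np.zeros((384,790,3),np.uint8);o[:384,:480]=a;o[:340,485:785]=b
cv2.imwrite("pics/w8.png",o[:,:,::-1]);cv2.imwrite("pics/raw_w8.png",im[:,:,::-1])
```

```text
pos [0.6501 0.1446 0.296 ] rows [-8.22  1.16  4.37] turn [-0.02  0.01  0.07] t 25.225 F [ 1.2 -0.3 -1. ]
[281.07300295 219.43037063] [380.52291532 194.41773954] [225.71680472 223.088593  ]
```

View pics/w8.png

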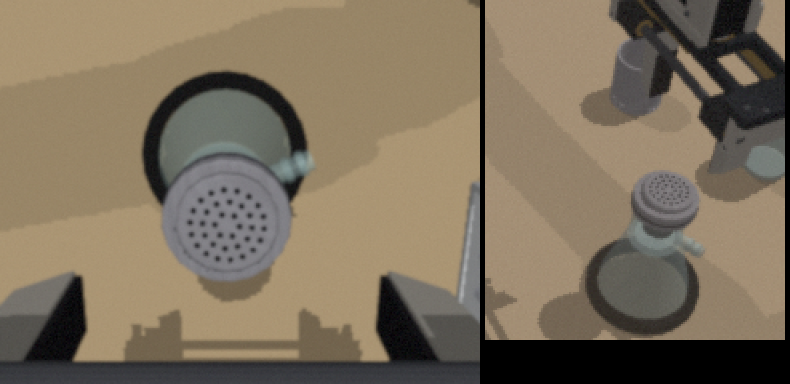

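Call:
send_rows(targets=[[[-0.9, 0, 0.48, 0, 0, 0], [-0.9, 0, 0.48, 0, 0, 0], [-0.9, 0, 0.48, 0, 0, 0], [-0.9, 0, 0.48, 0, 0, 0], [-0.9, 0, 0.48, 0, 0, 0], [-0.9, 0, 0.48, 0, 0, 0], [-0.9, 0, 0.48, 0, 0, 0], [-0.9, 0, 0.48, 0, 0, 0], [-0.7, 0, 0.4, 0, 0, 0], [0, 0, 0, 0, 0, 0], [0, 0, 0, 0, 0, 0]]])

```text
t: 26.7
position: [0.4026, 0.2723, 0.2866]
tool_rot: [0.708, -0.003, -0.003, -0.706]
contact_force: [0.4, 0.5, -0.1]
grip_width: 0.0916
```

Run:
```python
from h import *
im=get_image("wrist");go(.404,.276,.18)
cv2.imwrite("pics/raw_w9.png",im[:,:,::-1])
p=proj("wrist",[.404,.276,.07])[0];print(p)
hsv=cv2.cvtColor(im,cv2.COLOR_RGB2HSV);m=(hsv[:,:,1]<50).astype(np.uint8)
m=cv2.morphologyEx(m,cv2.MORPH_CLOSE,np.ones((5,5)))
n,l,st,c=cv2.connectedComponentsWithStats(m)
for i in range(1,n):
    if 500<st[i,4]: print(st[i],c[i])
cv2.imwrite("pics/w9.png",cv2.resize(im[40:340,120:450],None,fx=1.8,fy=1.8,interpolation=3)[:,:,::-1])
print((p-[120,40])*1.8)
```

```text
pos [0.4025 0.2723 0.2866] rows [0.08 3.55 0.13] turn [ 0.04 -0.01 -0.1 ] t 26.75 F [-0.   0.1 -1.1]
[287.51481163 185.8620479 ]
[ 406   42  118   92 7982] [467.99574042  88.11939364]
[ 248  140   68   77 3217] [281.650917  181.5850171]
[    0   238   560   182 63081] [279.83272301 343.79405843]
[301.52666093 262.55168622]
```

View pics/w9.png

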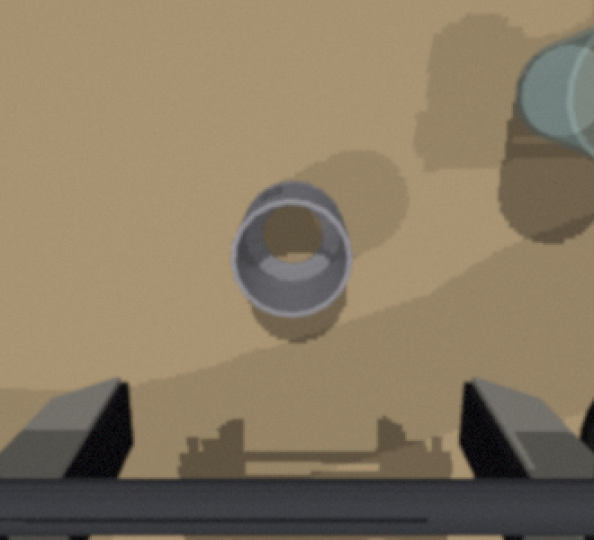

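Run:
```python
from h import *
p=ray("wrist",120+292/1.8,40+258/1.8,.07);print(p);go(p[0],p[1],.13)
```

```text
[0.39919319 0.2783586  0.07      ]
pos [0.4025 0.2723 0.2866] rows [-0.07  5.22  0.22] turn [ 0.04 -0.01 -0.1 ] t 26.75 F [-0.   0.1 -1.1]
```

Call:
send_rows(targets=[[[-0.05, 0, 0.22, 0.04, -0.01, -0.1], [0, 0.9, 0, 0, 0, 0], [0, 0.9, 0, 0, 0, 0], [0, 0.9, 0, 0, 0, 0], [0, 0.9, 0, 0, 0, 0], [0, 0, 0, 0, 0, 0], [0, 0, 0, 0, 0, 0]]])

```text
t: 27.62
position: [0.4062, 0.2798, 0.1764]
tool_rot: [-0.706, 0.001, -0.004, 0.709]
contact_force: [0.6, -0.6, -0.2]
grip_width: 0.0915
```

Run:
```python
from h import *
go(.3995,.2784,.095)
im=get_image("wrist");cv2.imwrite("pics/raw_w10.png",im[:,:,::-1])
p=proj("wrist",[.3995,.2784,.07])[0]
hsv=cv2.cvtColor(im,cv2.COLOR_RGB2HSV)
sat=hsv[:,:,1];row=int(p[1])
print(p,"row sat",[(x,int(sat[row,x])) for x in range(int(p[0])-75,int(p[0])+76,4)])
print("col",[(y,int(sat[y,int(p[0])])) for y in range(int(p[1])-90,min(int(p[1])+80,300),4)])
```

```text
pos [0.4062 0.2798 0.1764] rows [-0.23  2.71 -0.06] turn [-0.05 -0.08  0.05] t 27.625 F [ 0.6 -0.6 -0.2]
[272.06739165 240.2657329 ] row sat [(197, 81), (201, 81), (205, 83), (209, 83), (213, 79), (217, 81), (221, 40), (225, 8), (229, 10), (233, 15), (237, 15), (241, 12), (245, 9), (249, 14), (253, 10), (257, 8), (261, 12), (265, 10), (269, 12), (273, 6), (277, 10), (281, 11), (285, 11), (289, 8), (293, 9), (297, 15), (301, 5), (305, 13), (309, 14), (313, 15), (317, 8), (321, 54), (325, 81), (329, 83), (333, 78), (337, 81), (341, 81), (345, 83)]
col [(150, 81), (154, 81), (158, 85), (162, 83), (166, 80), (170, 39), (174, 10), (178, 10), (182, 12), (186, 12), (190, 7), (194, 8), (198, 13), (202, 80), (206, 80), (210, 85), (214, 89), (218, 85), (222, 83), (226, 84), (230, 72), (234, 13), (238, 10), (242, 13), (246, 10), (250, 10), (254, 10), (258, 5), (262, 10), (266, 12), (270, 7), (274, 15), (278, 15), (282, 12), (286, 46), (290, 82), (294, 84), (298, 87)]
```

Run:
```python
from h import *
print(proj("wrist",[[.3995,.2784-.031,.07],[.3995-.031,.2784,.07],[.3995+.031,.2784,.07]]))
```

```text
[[272.91421626 284.82008542]
 [221.73423104 240.67293798]
 [322.38060917 239.85868916]]
```

Call:
send_rows(targets=[[[-0.23, 0.2, -0.05, -0.05, -0.08, 0.05], [0, 0.5, 0, 0, 0, 0], [0, 0.6, 0, 0, 0, 0], [0, 0.6, 0, 0, 0, 0], [0, 0.4, 0, 0, 0, 0], [0, 0, 0, 0, 0, 0], [0, 0, 0, 0, 0, 0]]])

```text
t: 28.55
position: [0.3995, 0.2785, 0.1037]
tool_rot: [-0.707, -0.001, -0.001, 0.707]
contact_force: [0.6, -0.5, -0.5]
grip_width: 0.0918
```

Run:
```python
from h import *
go(.3995,.2784,.095)
```

```text
pos [0.3995 0.2785 0.1037] rows [-0.    0.29 -0.  ] turn [-0.    0.    0.02] t 28.55 F [ 0.6 -0.5 -0.5]
```

Call:
send_rows(targets=[[[0, 0.29, 0, 0, 0, 0], [0, 0, 0, 0, 0, 0], [0, 0, 0, 0, 0, 0]]])

```text
t: 28.92
position: [0.4003, 0.2789, 0.0954]
tool_rot: [-0.707, -0.001, -0.001, 0.708]
contact_force: [-0.5, -0.8, -0.1]
grip_width: 0.0917
```

Call:
send_rows(targets=[[[0, 0, 0, 0, 0, 0], [0, 0, 0, 0, 0, 0], [0, 0, 0, 0, 0, 0], [0, 0, 0, 0, 0, 0], [0, 0, 0, 0, 0, 0], [0, 0, 0, 0, 0, 0], [0, 0, 0, 0, 0, 0]]], fingers=1)

```text
t: 29.8
position: [0.4004, 0.279, 0.0959]
tool_rot: [-0.706, -0.002, -0.002, 0.708]
contact_force: [-1.3, -0.8, 0.1]
grip_width: 0.0609
```

Call:
send_rows(targets=[[[0, -0.3, 0, 0, 0, 0], [0, -0.8, 0, 0, 0, 0], [0, -0.9, 0, 0, 0, 0], [0, -0.9, 0, 0, 0, 0], [0, -0.9, 0, 0, 0, 0], [0, -0.9, 0, 0, 0, 0], [0, -0.9, 0, 0, 0, 0], [0, -0.9, 0, 0, 0, 0], [0, -0.5, 0, 0, 0, 0], [0, 0, 0, 0, 0, 0]]])

```text
t: 31.05
position: [0.3974, 0.2775, 0.3148]
tool_rot: [0.707, 0.002, 0.0, -0.707]
contact_force: [0.4, 0.8, -1.6]
grip_width: 0.0602
```

Run:
```python
from h import *
go(.649,.144,.30)
im=get_image("wrist");cv2.imwrite("pics/raw_w11.png",im[:,:,::-1])
s=observe();M=R.from_quat(s["tool_rot"]).as_matrix()
q=proj("wrist",np.array([s["position"]+M@np.array(v) for v in([0,.025,0],[0,.025,.031],[-.031,.025,0],[.031,.025,0])]));print(q)
sat=cv2.cvtColor(im,cv2.COLOR_RGB2HSV)[:,:,1]
x=int(q[0,0]);print([(y,int(sat[y,x]),int(im[y,x].mean())) for y in range(int(q[1,1])-60,int(q[1,1])+60,4)])
```

```text
pos [0.3974 0.2775 0.3148] rows [ 8.38  0.52 -4.47] turn [0.01 0.02 0.03] t 31.05 F [ 0.4  0.8 -1.6]
[[283.14915929 318.37411432]
 [283.05440252 246.12296109]
 [204.39109578 318.35163536]
 [361.94115569 318.39660296]]
[(186, 80, 154), (190, 80, 152), (194, 83, 152), (198, 24, 132), (202, 12, 122), (206, 9, 108), (210, 14, 109), (214, 9, 109), (218, 7, 104), (222, 5, 110), (226, 11, 108), (230, 11, 109), (234, 9, 107), (238, 13, 111), (242, 9, 108), (246, 7, 110), (250, 13, 130), (254, 9, 136), (258, 87, 86), (262, 75, 91), (266, 88, 85), (270, 85, 86), (274, 81, 86), (278, 81, 83), (282, 8, 123), (286, 12, 140), (290, 11, 139), (294, 13, 133), (298, 14, 87), (302, 9, 81)]
```

Call:
send_rows(targets=[[[0.5, 0, -0.27, 0, 0, 0.03], [0.85, 0, -0.45, 0, 0, 0], [0.85, 0, -0.45, 0, 0, 0], [0.85, 0, -0.45, 0, 0, 0], [0.85, 0, -0.45, 0, 0, 0], [0.85, 0, -0.45, 0, 0, 0], [0.85, 0, -0.45, 0, 0, 0], [0.85, 0, -0.45, 0, 0, 0], [0.85, 0, -0.45, 0, 0, 0], [0.7, 0, -0.4, 0, 0, 0], [0, 0, 0, 0, 0, 0], [0, 0, 0, 0, 0, 0]]])

```text
t: 32.6
position: [0.6483, 0.1296, 0.2911]
tool_rot: [0.712, -0.012, -0.008, -0.702]
contact_force: [-0.4, 0.0, -2.0]
grip_width: 0.0607
```

Run:
```python
from h import *
go(.649,.1445,.265)
```

```text
pos [0.6483 0.1296 0.2911] rows [0.04 0.86 0.51] turn [ 0.16 -0.07 -0.32] t 32.6 F [-0.4  0.  -2. ]
```

Call:
send_rows(targets=[[[0.03, 0, 0.5, 0.16, -0.07, -0.32], [0, 0.3, 0, 0, 0, 0], [0, 0.3, 0, 0, 0, 0], [0, 0, 0, 0, 0, 0], [0, 0, 0, 0, 0, 0]]])

```text
t: 33.22
position: [0.6469, 0.1482, 0.2712]
tool_rot: [-0.707, -0.002, 0.002, 0.707]
contact_force: [-0.1, 0.0, -1.9]
grip_width: 0.0603
```

Run:
```python
from h import *
go(.649,.1445,.265)
```

```text
pos [0.6469 0.1482 0.2712] rows [ 0.07  0.21 -0.12] turn [-0.01  0.06  0.  ] t 33.225 F [-0.1  0.  -1.9]
```

Call:
send_rows(targets=[[[0.06, 0, -0.12, 0, 0.06, 0], [0, 0.2, 0, 0, 0, 0], [0, 0, 0, 0, 0, 0], [0, 0, 0, 0, 0, 0]]])

```text
t: 33.72
position: [0.6494, 0.1436, 0.2653]
tool_rot: [-0.707, 0.0, -0.001, 0.707]
contact_force: [0.1, -0.1, -1.4]
grip_width: 0.0606
```

Run:
```python
from h import *
go(.649,.1445,.2447)
```

```text
pos [0.6494 0.1436 0.2653] rows [-0.01  0.69  0.03] turn [-0.01 -0.02  0.01] t 33.725 F [ 0.1 -0.1 -1.4]
```

Call:
send_rows(targets=[[[-0.01, 0.1, 0.03, 0, 0, 0], [0, 0.12, 0, 0, 0, 0], [0, 0.12, 0, 0, 0, 0], [0, 0.08, 0, 0, 0, 0], [0, 0, 0, 0, 0, 0]]])

```text
t: 34.35
position: [0.6489, 0.1449, 0.2516]
tool_rot: [-0.707, 0.0, -0.001, 0.707]
contact_force: [0.7, -0.1, -2.2]
grip_width: 0.0605
```

Run:
```python
from h import *
go(.649,.1445,.2447)
```

```text
pos [0.6489 0.1449 0.2516] rows [ 0.    0.23 -0.01] turn [-0.01 -0.01  0.01] t 34.35 F [ 0.7 -0.1 -2.2]
```

Call:
send_rows(targets=[[[0, 0.06, -0.01, 0, 0, 0], [0, 0.06, 0, 0, 0, 0], [0, 0.05, 0, 0, 0, 0], [0, 0.03, 0, 0, 0, 0], [0, 0, 0, 0, 0, 0], [0, 0, 0, 0, 0, 0]]])

```text
t: 35.1
position: [0.6491, 0.1445, 0.2455]
tool_rot: [-0.707, -0.0, -0.001, 0.707]
contact_force: [0.2, 0.4, -1.3]
grip_width: 0.0606
```

Run:
```python
from h import *
go(.649,.1445,.2447)
```

```text
pos [0.6491 0.1445 0.2455] rows [-0.    0.03 -0.  ] turn [-0.01 -0.01  0.01] t 35.1 F [ 0.2  0.4 -1.3]
```

Call:
send_rows(targets=[[[0, 0.03, 0, 0, 0, 0], [0, 0.02, 0, 0, 0, 0], [0, 0, 0, 0, 0, 0], [0, 0, 0, 0, 0, 0]]])

```text
t: 35.6
position: [0.6493, 0.1446, 0.245]
tool_rot: [-0.707, -0.0, -0.001, 0.707]
contact_force: [-0.6, -0.6, 1.0]
grip_width: 0.0604
```

Call:
send_rows(targets=[[[0, 0.03, 0, 0, 0, 0], [0, 0, 0, 0, 0, 0], [0, 0, 0, 0, 0, 0]]])

```text
t: 35.98
position: [0.6494, 0.1447, 0.245]
tool_rot: [-0.707, -0.001, -0.001, 0.707]
contact_force: [-0.6, -1.0, 0.0]
grip_width: 0.0606
```

Call:
send_rows(targets=[[[0, 0, 0, 0, 0, 0], [0, 0, 0, 0, 0, 0], [0, 0, 0, 0, 0, 0], [0, 0, 0, 0, 0, 0], [0, 0, 0, 0, 0, 0], [0, 0, 0, 0, 0, 0], [0, 0, 0, 0, 0, 0]]], fingers=-1)

```text
t: 36.85
position: [0.6498, 0.1449, 0.2446]
tool_rot: [-0.707, -0.001, -0.002, 0.708]
contact_force: [0.1, 0.1, -0.0]
grip_width: 0.0915
```

Call:
send_rows(targets=[[[0, -0.3, 0, 0, 0, 0], [0, -0.6, 0, 0, 0, 0], [0, -0.7, 0, 0, 0, 0], [0, -0.7, 0, 0, 0, 0], [0, -0.7, 0, 0, 0, 0], [0, -0.5, 0, 0, 0, 0], [0, 0, 0, 0, 0, 0], [0, 0, 0, 0, 0, 0]]])

```text
t: 37.85
position: [0.6501, 0.1454, 0.3604]
tool_rot: [-0.706, -0.003, -0.004, 0.708]
contact_force: [-0.8, 0.2, -1.3]
grip_width: 0.0925
```

Run:
```python
from h import *
go(.559,-.364,.25)
im=get_image("wrist");cv2.imwrite("pics/raw_w12.png",im[:,:,::-1])
q=proj("wrist",[[.649,.144,.219],[.649,.144-.031,.219],[.649-.031,.144,.219],[.649+.031,.144,.219],[.649,.144+.031,.219]]);print(q.round(1).tolist())
sat=cv2.cvtColor(im,cv2.COLOR_RGB2HSV)[:,:,1];g=im.mean(2).astype(int)
y=int(q[0,1]);x=int(q[0,0])
print([(i,int(sat[y,i]),g[y,i]) for i in list(range(int(q[2,0])-12,int(q[2,0])+14,2))])
print([(i,int(sat[y,i]),g[y,i]) for i in list(range(int(q[3,0])-12,int(q[3,0])+14,2))])
print([(i,int(sat[i,x]),g[i,x]) for i in list(range(int(q[1,1])-14,int(q[1,1])+14,2))])
```

```text
pos [0.6501 0.1454 0.3604] rows [ -3.05   3.61 -16.99] turn [-0.03 -0.01  0.11] t 37.85 F [-0.8  0.2 -1.3]
[[280.3, 220.8], [280.5, 260.3], [236.7, 221.0], [323.9, 220.7], [280.1, 178.2]]
[(224, 84, np.int64(143)), (226, 82, np.int64(146)), (228, 82, np.int64(143)), (230, 82, np.int64(145)), (232, 83, np.int64(144)), (234, 80, np.int64(146)), (236, 80, np.int64(145)), (238, 49, np.int64(138)), (240, 11, np.int64(134)), (242, 9, np.int64(108)), (244, 10, np.int64(74)), (246, 10, np.int64(75)), (248, 17, np.int64(72))]
[(311, 12, np.int64(83)), (313, 9, np.int64(83)), (315, 13, np.int64(78)), (317, 7, np.int64(70)), (319, 3, np.int64(75)), (321, 13, np.int64(110)), (323, 8, np.int64(129)), (325, 60, np.int64(131)), (327, 81, np.int64(145)), (329, 83, np.int64(144)), (331, 82, np.int64(145)), (333, 83, np.int64(143)), (335, 81, np.int64(145))]
[(246, 12, np.int64(101)), (248, 7, np.int64(103)), (250, 8, np.int64(100)), (252, 14, np.int64(102)), (254, 12, np.int64(102)), (256, 12, np.int64(100)), (258, 12, np.int64(126)), (260, 8, np.int64(125)), (262, 72, np.int64(98)), (264, 78, np.int64(98)), (266, 82, np.int64(97)), (268, 78, np.int64(98)), (270, 82, np.int64(97)), (272, 84, np.int64(100))]
```

Run:
```python
from h import *
print("wash base side",ray("side",462,245,0),"top tip scene",ray("scene",203,335,.2))
print("device scene near edge",ray("scene",108,390,.12),ray("scene",130,395,.12),ray("scene",65,410,.05))
print("device side",ray("side",480,300,0),ray("side",440,350,.1),ray("side",405,400,.1))
```

```text
wash base side [ 0.85868134 -0.17512829  0.        ] top tip scene [ 0.80363278 -0.23199975  0.2       ]
device scene near edge [ 0.79122781 -0.37700786  0.12      ] [ 0.81015686 -0.35007655  0.12      ] [ 0.76461145 -0.45545755  0.05      ]
device side [ 0.79511317 -0.32943596  0.        ] [ 0.59199867 -0.48625043  0.1       ] [ 0.5028053  -0.54696985  0.1       ]
```

Call:
send_rows(targets=[[[-0.17, 0, -0.6, -0.03, 0, 0.11], [-0.17, 0, -0.95, 0, 0, 0], [-0.17, 0, -0.95, 0, 0, 0], [-0.17, 0, -0.95, 0, 0, 0], [-0.17, 0, -0.95, 0, 0, 0], [-0.17, 0, -0.95, 0, 0, 0], [-0.17, 0, -0.95, 0, 0, 0], [-0.17, 0, -0.95, 0, 0, 0], [-0.17, 0, -0.95, 0, 0, 0], [0, 0, 0, 0, 0, 0]]])

```text
t: 39.15
position: [0.5938, -0.1229, 0.3516]
tool_rot: [0.709, -0.012, -0.004, -0.705]
contact_force: [0.1, -0.5, 0.6]
grip_width: 0.0914
```

Run:
```python
from h import *
go(.559,-.364,.27)
```

```text
pos [ 0.5938 -0.1229  0.3516] rows [-1.01  2.78 -8.03] turn [ 0.06 -0.13 -0.25] t 39.15 F [ 0.1 -0.5  0.6]
```

Call:
send_rows(targets=[[[-0.12, 0.25, -0.9, 0.06, -0.13, -0.25], [-0.12, 0.3, -0.9, 0, 0, 0], [-0.12, 0.3, -0.9, 0, 0, 0], [-0.12, 0.3, -0.9, 0, 0, 0], [-0.12, 0.3, -0.9, 0, 0, 0], [-0.12, 0.3, -0.9, 0, 0, 0], [-0.12, 0.3, -0.9, 0, 0, 0], [-0.12, 0.3, -0.9, 0, 0, 0], [-0.05, 0.2, -0.5, 0, 0, 0], [0, 0, 0, 0, 0, 0], [0, 0, 0, 0, 0, 0]]])

```text
t: 40.52
position: [0.5606, -0.352, 0.2674]
tool_rot: [-0.703, -0.001, 0.006, 0.711]
contact_force: [0.4, 0.1, 0.5]
grip_width: 0.0917
```

Run:
```python
from h import *
im=get_image("wrist");go(.559,-.364,.12)
cv2.imwrite("pics/raw_w13.png",im[:,:,::-1])
q=proj("wrist",[[.559,-.364,.01],[.559,-.364,.03]]);print(q)
g=cv2.cvtColor(im,cv2.COLOR_RGB2HSV)
m=(g[:,:,2]<45).astype(np.uint8);n,l,st,c=cv2.connectedComponentsWithStats(m)
for i in range(1,n):
    if st[i,4]>80 and np.hypot(*(c[i]-q[1]))<90: print("dark",st[i],c[i])
m=cv2.morphologyEx((g[:,:,1]<45).astype(np.uint8),cv2.MORPH_CLOSE,np.ones((5,5)));n,l,st,c=cv2.connectedComponentsWithStats(m)
for i in range(1,n):
    if st[i,4]>300 and np.hypot(*(c[i]-q[0]))<90: print("grey",st[i],c[i])
```

```text
pos [ 0.5605 -0.352   0.2675] rows [-0.02  4.91 -0.46] turn [-0.13  0.11 -0.09] t 40.575 F [-0.  -0.2 -0.2]
[[284.19845792 194.12779003]
 [284.03432726 199.45268345]]
dark [273 188  18  22 313] [281.74440895 198.5942492 ]
grey [ 251  164   63   62 3059] [281.93592677 194.40176528]
```

Run:
```python
from h import *
print(ray("wrist",282.2,194.8,.009),ray("wrist",281.7,198.6,.022)); go(.5579,-.3643,.0785)
```

```text
[ 0.55692208 -0.36501881  0.009     ] [ 0.55659804 -0.36543336  0.022     ]
pos [ 0.5605 -0.352   0.2675] rows [-0.04  6.29 -0.48] turn [-0.13  0.11 -0.09] t 40.575 F [-0.  -0.2 -0.2]
```

Call:
send_rows(targets=[[[-0.06, 0.2, -0.44, -0.13, 0.11, -0.09], [0, 0.7, 0, 0, 0, 0], [0, 0.9, 0, 0, 0, 0], [0, 0.9, 0, 0, 0, 0], [0, 0.9, 0, 0, 0, 0], [0, 0.9, 0, 0, 0, 0], [0, 0.5, 0, 0, 0, 0], [0, 0, 0, 0, 0, 0], [0, 0, 0, 0, 0, 0]]])

```text
t: 41.7
position: [0.5622, -0.3674, 0.1161]
tool_rot: [0.71, 0.004, 0.002, -0.704]
contact_force: [0.3, -0.7, 0.1]
grip_width: 0.092
```

Run:
```python
from h import *
im=get_image("wrist");go(.558,-.3645,.0785)
cv2.imwrite("pics/raw_w14.png",im[:,:,::-1])
q=proj("wrist",[[.558,-.3645,.01],[.558,-.3645,.03]]);print(q)
g=cv2.cvtColor(im,cv2.COLOR_RGB2HSV)
m=cv2.morphologyEx((g[:,:,1]<45).astype(np.uint8),cv2.MORPH_CLOSE,np.ones((5,5)));n,l,st,c=cv2.connectedComponentsWithStats(m)
for i in range(1,n):
    if st[i,4]>300 and np.hypot(*(c[i]-q[0]))<90: print("grey",st[i],c[i],ray("wrist",st[i,0]+st[i,2]/2-.5,st[i,1]+st[i,3]/2-.5,.009))
```

```text
pos [ 0.5622 -0.3674  0.1162] rows [-0.15  1.26  0.11] turn [0.1  0.02 0.1 ] t 41.75 F [ 0.1  0.1 -1.3]
[[275.16390656 231.92449425]
 [274.58527715 245.6949492 ]]
grey [ 220  181  107  100 8460] [272.98711584 230.42600473] [ 0.55666202 -0.36396964  0.009     ]
```

Call:
send_rows(targets=[[[-0.18, 0, 0.12, 0.1, 0.02, 0.1], [0, 0.4, 0, 0, 0, 0], [0, 0.4, 0, 0, 0, 0], [0, 0, 0, 0, 0, 0], [0, 0, 0, 0, 0, 0]]])

```text
t: 42.38
position: [0.5572, -0.3642, 0.0923]
tool_rot: [0.707, 0.001, 0.001, -0.707]
contact_force: [-0.2, 0.1, -0.5]
grip_width: 0.0914
```

Run:
```python
from h import *
go(.5568,-.3643,.0785)
```

```text
pos [ 0.5572 -0.3642  0.0923] rows [-0.01  0.46 -0.  ] turn [0.01 0.   0.02] t 42.375 F [-0.2  0.1 -0.5]
```

Call:
send_rows(targets=[[[-0.01, 0.26, 0, 0, 0, 0.02], [0, 0.2, 0, 0, 0, 0], [0, 0, 0, 0, 0, 0], [0, 0, 0, 0, 0, 0]]])

```text
t: 42.88
position: [0.5571, -0.3643, 0.0775]
tool_rot: [0.707, 0.0, 0.0, -0.707]
contact_force: [0.1, -0.1, 0.4]
grip_width: 0.0921
```

Run:
```python
from h import *
go(.5568,-.3643,.0785)
```

```text
pos [ 0.5571 -0.3643  0.0775] rows [-0.01 -0.03 -0.  ] turn [0.01 0.   0.  ] t 42.875 F [ 0.1 -0.1  0.4]
```

Call:
send_rows(targets=[[[0, -0.03, 0, 0, 0, 0], [0, 0, 0, 0, 0, 0], [0, 0, 0, 0, 0, 0], [0, 0, 0, 0, 0, 0], [0, 0, 0, 0, 0, 0], [0, 0, 0, 0, 0, 0], [0, 0, 0, 0, 0, 0], [0, 0, 0, 0, 0, 0], [0, 0, 0, 0, 0, 0], [0, 0, 0, 0, 0, 0]]], fingers=1)

```text
t: 44.12
position: [0.5574, -0.3645, 0.0793]
tool_rot: [0.708, 0.0, 0.0, -0.707]
contact_force: [-0.3, 0.2, 0.7]
grip_width: 0.0188
```

Call:
send_rows(targets=[[[0, -0.3, 0, 0, 0, 0], [0, -0.8, 0, 0, 0, 0], [0, -0.9, 0, 0, 0, 0], [0, -0.9, 0, 0, 0, 0], [0, -0.9, 0, 0, 0, 0], [0, -0.9, 0, 0, 0, 0], [0, -0.9, 0, 0, 0, 0], [0, -0.9, 0, 0, 0, 0], [0, -0.9, 0, 0, 0, 0], [0, -0.9, 0, 0, 0, 0], [0, -0.5, 0, 0, 0, 0], [0, 0, 0, 0, 0, 0]]])

```text
t: 45.62
position: [0.5562, -0.3628, 0.3566]
tool_rot: [0.708, 0.001, 0.0, -0.706]
contact_force: [-0.1, -0.0, -0.7]
grip_width: 0.0191
```

Run:
```python
from h import *
go(.649,.144,.35)
im=get_image("wrist");cv2.imwrite("pics/raw_w15.png",im[:,:,::-1])
s=observe();M=R.from_quat(s["tool_rot"]).as_matrix()
q=proj("wrist",np.array([s["position"]+M@np.array(v) for v in([0,.0685,0],[0,.0685,.033],[-.033,.0685,0],[.033,.0685,0])]));print(q.round(1).tolist())
g=cv2.cvtColor(im,cv2.COLOR_RGB2HSV)
x=int(q[0,0]);print([(y,int(g[y,x,1]),int(g[y,x,2])) for y in range(int(q[1,1])-20,int(q[1,1])+16,2)])
y=int(q[1,1])+12;b=np.where(g[y,:,1]<45)[0];print(y,b.min(),b.max())
```

```text
pos [ 0.5562 -0.3628  0.3566] rows [ 3.12  0.19 16.89] turn [0.02 0.02 0.02] t 45.625 F [-0.1 -0.  -0.7]
[[283.5, 266.5], [283.4, 205.0], [219.0, 266.5], [348.0, 266.5]]
[(185, 83, 182), (187, 79, 183), (189, 82, 183), (191, 82, 184), (193, 81, 183), (195, 81, 182), (197, 83, 185), (199, 80, 182), (201, 83, 182), (203, 83, 179), (205, 52, 142), (207, 10, 132), (209, 10, 150), (211, 12, 146), (213, 9, 146), (215, 14, 147), (217, 12, 144), (219, 11, 143)]
217 19 559
```

Call:
send_rows(targets=[[[0.1, 0, 0.5, 0, 0, 0], [0.17, 0, 0.9, 0, 0, 0], [0.17, 0, 0.9, 0, 0, 0], [0.17, 0, 0.9, 0, 0, 0], [0.17, 0, 0.9, 0, 0, 0], [0.17, 0, 0.9, 0, 0, 0], [0.17, 0, 0.9, 0, 0, 0], [0.17, 0, 0.9, 0, 0, 0], [0.17, 0, 0.9, 0, 0, 0], [0.17, 0, 0.9, 0, 0, 0], [0, 0, 0, 0, 0, 0]]])

```text
t: 47.05
position: [0.5992, -0.0805, 0.3405]
tool_rot: [-0.702, 0.004, 0.013, 0.712]
contact_force: [0.1, -0.0, -0.5]
grip_width: 0.0191
```

Run:
```python
from h import *
go(.649,.144,.35)
```

```text
pos [ 0.5992 -0.0805  0.3405] rows [ 1.75 -0.25  7.47] turn [-0.16  0.14 -0.26] t 47.05 F [ 0.1 -0.  -0.5]
```

Call:
send_rows(targets=[[[0.22, -0.1, 0.9, -0.16, 0.14, -0.26], [0.22, -0.05, 0.9, 0, 0, 0], [0.22, -0.05, 0.9, 0, 0, 0], [0.22, -0.05, 0.9, 0, 0, 0], [0.22, 0, 0.9, 0, 0, 0], [0.22, 0, 0.9, 0, 0, 0], [0.2, 0, 0.9, 0, 0, 0], [0.2, 0, 0.9, 0, 0, 0], [0, 0, 0, 0, 0, 0], [0, 0, 0, 0, 0, 0]]])

```text
t: 48.3
position: [0.6475, 0.1341, 0.3364]
tool_rot: [0.71, -0.009, -0.003, -0.705]
contact_force: [-0.2, -0.8, -0.4]
grip_width: 0.019
```

Run:
```python
from h import *
go(.649,.144,.312)
```

```text
pos [0.6475 0.1341 0.3364] rows [0.06 0.81 0.33] turn [ 0.08 -0.09 -0.2 ] t 48.3 F [-0.2 -0.8 -0.4]
```

Call:
send_rows(targets=[[[0.05, 0, 0.33, 0.08, -0.09, -0.2], [0, 0.3, 0, 0, 0, 0], [0, 0.3, 0, 0, 0, 0], [0, 0, 0, 0, 0, 0], [0, 0, 0, 0, 0, 0]]])

```text
t: 48.92
position: [0.649, 0.1407, 0.3161]
tool_rot: [0.708, -0.002, 0.001, -0.706]
contact_force: [0.1, 0.2, -0.8]
grip_width: 0.0193
```

Run:
```python
from h import *
go(.649,.144,.306)
```

```text
pos [0.649  0.1407 0.3161] rows [0.   0.34 0.11] turn [ 0.02 -0.05 -0.01] t 48.925 F [ 0.1  0.2 -0.8]
```

Call:
send_rows(targets=[[[0, 0, 0.11, 0.02, -0.05, 0], [0, 0.2, 0, 0, 0, 0], [0, 0.1, 0, 0, 0, 0], [0, 0, 0, 0, 0, 0], [0, 0, 0, 0, 0, 0]]])

```text
t: 49.55
position: [0.6492, 0.1443, 0.3069]
tool_rot: [-0.707, -0.0, 0.0, 0.707]
contact_force: [-0.1, 0.2, -0.9]
grip_width: 0.0189
```

Run:
```python
from h import *
go(.649,.144,.292)
```

```text
pos [0.6492 0.1443 0.3069] rows [-0.01  0.5  -0.01] turn [-0.    0.01  0.  ] t 49.55 F [-0.1  0.2 -0.9]
```

Call:
send_rows(targets=[[[0, 0.1, -0.01, 0, 0, 0], [0, 0.1, 0, 0, 0, 0], [0, 0.1, 0, 0, 0, 0], [0, 0.05, 0, 0, 0, 0], [0, 0, 0, 0, 0, 0], [0, 0, 0, 0, 0, 0]]])

```text
t: 50.3
position: [0.6493, 0.1439, 0.2957]
tool_rot: [-0.707, -0.0, 0.0, 0.707]
contact_force: [-0.5, -0.2, -0.6]
grip_width: 0.0192
```

Run:
```python
from h import *
go(.649,.144,.292)
```

```text
pos [0.6493 0.1439 0.2957] rows [-0.01  0.12  0.  ] turn [-0.  0.  0.] t 50.3 F [-0.5 -0.2 -0.6]
```

Call:
send_rows(targets=[[[0, 0.05, 0, 0, 0, 0], [0, 0.04, 0, 0, 0, 0], [0, 0.03, 0, 0, 0, 0], [0, 0, 0, 0, 0, 0], [0, 0, 0, 0, 0, 0]]])

```text
t: 50.92
position: [0.6495, 0.144, 0.2923]
tool_rot: [-0.707, -0.0, -0.0, 0.707]
contact_force: [-0.3, 0.4, -0.1]
grip_width: 0.0188
```

Call:
send_rows(targets=[[[0, 0.03, 0, 0, 0, 0], [0, 0, 0, 0, 0, 0], [0, 0, 0, 0, 0, 0]]])

```text
t: 51.3
position: [0.6496, 0.1441, 0.2923]
tool_rot: [-0.707, -0.001, -0.001, 0.707]
contact_force: [-0.5, 0.3, 0.2]
grip_width: 0.0192
```

Call:
send_rows(targets=[[[0, 0, 0, 0, 0, 0], [0, 0, 0, 0, 0, 0], [0, 0, 0, 0, 0, 0], [0, 0, 0, 0, 0, 0], [0, 0, 0, 0, 0, 0], [0, 0, 0, 0, 0, 0], [0, 0, 0, 0, 0, 0], [0, 0, 0, 0, 0, 0], [0, 0, 0, 0, 0, 0]]], fingers=-1)

```text
t: 52.42
position: [0.6497, 0.1441, 0.2918]
tool_rot: [-0.707, -0.001, -0.001, 0.707]
contact_force: [-0.3, -0.5, 0.3]
grip_width: 0.0918
```

Call:
send_rows(targets=[[[0, -0.3, 0, 0, 0, 0], [0, -0.6, 0, 0, 0, 0], [0, -0.7, 0, 0, 0, 0], [0, -0.7, 0, 0, 0, 0], [0, 0, -0.9, 0, 0, 0], [0, 0, -0.9, 0, 0, 0], [0, 0, -0.9, 0, 0, 0], [0, 0, -0.9, 0, 0, 0], [0, 0, -0.9, 0, 0, 0], [0, 0, 0, 0, 0, 0], [0, 0, 0, 0, 0, 0]]])

```text
t: 53.8
position: [0.6522, 0.0089, 0.3791]
tool_rot: [-0.706, -0.008, -0.005, 0.708]
contact_force: [0.2, 1.0, -0.1]
grip_width: 0.0918
```

Run:
```python
from h import *
s=observe();print(s["position"],s["t"])
a=get_image("scene");b=get_image("side")
print((proj("scene",[[.649,.144,.223],[.649,.144,.243]])-[100,60])*1.2,(proj("side",[[.649,.144,.223]])-[150,70])*1.5)
A=cv2.resize(a[60:320,100:480],None,fx=1.2,fy=1.2,interpolation=3);B=cv2.resize(b[50:270,170:390],None,fx=1.5,fy=1.5,interpolation=3)
o=np.zeros((340,800,3),np.uint8);o[:A.shape[0],:A.shape[1]]=A;o[:B.shape[0],465:465+B.shape[1]]=B
cv2.imwrite("pics/end.png",o[:,:,::-1])
```

```text
[0.65217089 0.0089029  0.37914811] 53.8
[[345.06490257 128.85872357]
 [347.72585415 118.62712989]] [[256.50163539  42.16695652]]
```

View pics/end.png

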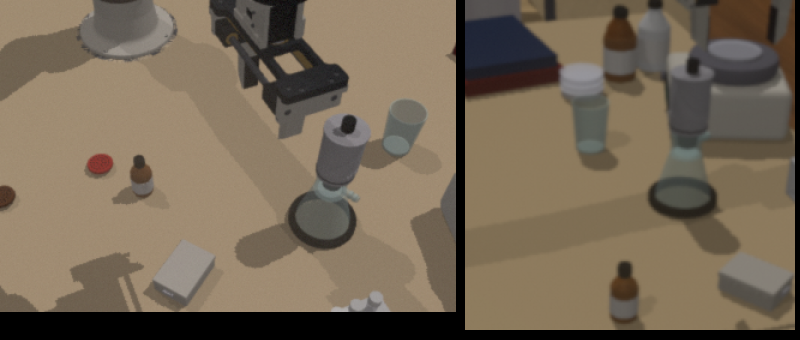

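The stack stands upright with the lid on at (347,135), and the beaker, bottle, slide box and look-alike discs are where they stood. I'm handing in.

```bash
python3 -c "
from bench import hand_in; print(hand_in())"
```

```text
the job is handed in; nothing more can be done
None
```

I assembled the filter unit on the flask in the order asked: head, disc, funnel, lid. I lowered each piece in small steps, stopped at its expected seated height to within about 0.5 mm, and only then let go. The job finished at 53.8 s of the 128 s allowed, and force readings never rose above a few newtons.

**Last checks:** The final scene and side pictures show an upright stack with the lid on. The beaker, dropper bottle, slide box and the red and brown look-alike discs show no movement, and the gripper is clear of everything.

**Disagreements:**
- The side camera put objects about 5 mm or more off the other two views, so I used the wrist and scene cameras.
- The wrist camera ran about 1 mm off in x.
- The disc measured 45 mm between the fingers instead of 47 mm, but it sat flat and centred in the head.
- I confirmed the funnel by its rim's measured position and the final overall picture, without a close-up view.

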